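# Close and bolt the jigsaw frame

## Robot

A 7-joint arm with a two-finger parallel gripper is mounted at the origin on the work surface. World frame = base frame: x ahead of the robot, y to its left, z up, the work surface at z = 0. Lengths are in m, angles in rad, forces in N, time in s.
With the tool pointing down it reaches from about 0.35 to 0.775 m from the base axis. Payload 3.1 kg.
Tool frame: the origin (TCP) lies at the very end of the fingers, on their centre line; the grasp point (between the pads) lies 19 mm behind it; z points along the fingers, y is the line along which they close (so a half turn about z gives the same grasp; the last joint's range is limited). The gripper opens to 85 mm and grips with 20 to 120 N. Pads are 22 mm wide; open, the fingers measure 114 mm over their backs; the gripper's body (76 mm by 85 mm) begins 54 mm behind the grasp point. The pads swing forward as they close: fully open they stand 13 mm farther back than shut.
Start: joints at [-1.264, 0.311, 0.014, 1.512, -0.004, 1.319, -0.027], TCP at [0.188, 0.517, 0.211] pointing down, gripper open.
Joint ranges: [-2.7, 2.7], [-0.3, 1.91], [-1.27, 1.3], [0.12, 2.57], [-1.44, 4.58], [0.2, 2.03], [-3.05, 3.05]. Speed limits (rad/s): [2.79, 2.79, 3.14, 3.14, 3.14, 3.14, 3.14].

## Interface

Orientations are given as a unit quaternion [w, x, y, z].
In Python, from bench import bot gives the robot as it stands. The module is installed in compiled form; this text tells all that it offers.
- The arm moves only by the tool apply_moves, never from a script. Its argument "moves" is one flat list of numbers, 7 for each row, row after row: the shift along the world's x, y, z in mm, then the turn, a rotation vector about the world's x, y, z in degrees, then the opening, from -1 (shut) to 1 (fully open). A call has 1 to 12 rows; each row shifts and turns the commanded pose from where the row before left it; what a row does not reach is not made up. A row lasts 1/10 s, in which the tool goes at most 50 mm and 8.59 degrees, less where a joint would pass 70% of its speed; a pose out of reach is approached as far as the arm can. A call with a gripper value outside its range is refused whole. The fingers move at their own pace and stop on an object; "squeeze" is the grip in N (left out, the last holds). Time passes only in rows, so rows that do not move let the fingers close. It gives the time, the measured TCP pose, the force, the opening and the grip force at its end, in the units of the state.
- bot.state(): the state, without advancing time (a new reading comes with each control period).
- bot.capture(name): name is "scene" or "top" or "wrist"; returns the picture (400x640x3 uint8, red, green, blue); there is no depth.
- bot.calibration(name): a dict with "K" (3x3 intrinsics, pixels), "rvec" (rotation vector, rad) and "tvec" (3), from world to camera coordinates, as OpenCV has them; the wrist camera has in their place "mount" (4x4, takes a point from camera to tool coordinates, whose origin is the TCP and whose axes are the flange's). Camera axes: x right, y down, z forward; pixel columns grow to the right and rows downward; lengths in m; the calibration is good to about 2 mm. A picture is of the moment at which its call begins: read the wrist's pose just before it. calibration takes no time and is no camera call.
- bot.sign_off(): hands the job in; it is judged then, once.
The state is a dict: "clock": time; "joints": joint angles; "qd": joint speeds; "effort": joint torques, N m; "eef_pos": TCP position; "ee_rot": TCP orientation; "wrist_force": force on the tool from outside, world axes, zero at the start; "moment": the same for the moment, N m; "grip_width": opening from 0.0 (shut) to 1.0 (fully open); "grip_force": force on a finger pad.
Only numpy, scipy, OpenCV 4.12 (cv2) and the standard library are available. Lean on these libraries where they do the work, as an engineer would, in place of code of your own. Each camera call takes 0.05 s, during which the arm holds its last target. There are 200 camera calls.

## Task

Shut the clear cover of the wooden puzzle frame over the finished jigsaw: press its front rail down until the catch snaps and holds it. Then turn the three bolt knobs on the front rail clockwise, each fully home to its end stop (bar grip parallel to the rail), the middle one first and then the two outer ones in either order. Leave the bowl and the glue bottle where they stand.

Things in the scene. Friction and masses are not known exactly. Their poses are not given: they have to be found in the camera images.
- case: shallow pale wooden puzzle frame, finished jigsaw inside, fixed to the table; 240 mm (x) by 380 mm (y), 44 mm high with the cover shut. Origin: centre of its underside, on the table. x points from the front rail to the hinge (at yaw 0 straight away from the robot), y along the rail to the left, z up
- cover (a joint): clear-panelled wooden cover, hinged on the frame's far long edge. Angle in rad: 0 = shut flat, grows as the front rail rises. Starts 0.5 to 0.85 and stays (stiff hinge). Pushing the rail down takes about 3 N, then about 12 N in the last 12 mm of travel, where a spring catch snaps; it stops at 0, held. Let go before the snap, it springs back up to 0.4 to 0.6
- cover_hinge (a point): middle of the cover's hinge line: 115 mm along +x of the frame from its centre, 32 mm above the table; the hinge line runs along the frame's y, the cover's underside passes through it, the cover is 12 mm thick and reaches 235 mm from the line
- press_left (a point): bare spot on the top face of the cover's 50 mm wide wooden front rail, midway between the middle and the left knob (62.5 mm from each), a good place to push the cover down from above with closed fingertips; 210 mm from the hinge line, 44 mm above the table when the cover is shut
- press_right (a point): bare spot on the top face of the cover's 50 mm wide wooden front rail, midway between the middle and the right knob (62.5 mm from each), a good place to push the cover down from above with closed fingertips; 210 mm from the hinge line, 44 mm above the table when the cover is shut
- knob_left (a joint): captive bolt knob, the outer one at the frame's +y (robot's left). Angle in rad: 0 = bar grip across the front rail (along the frame's x); 1.571 = END STOP, bar parallel to the rail. Grows as it turns CLOCKWISE from above (cover shut: bar direction = frame yaw minus angle). Starts at 0.2 to 0.75; friction 0.06 N m; stays where left
- knob_left_grip (a point): grip point of the left knob, on its axis, 6 mm under its top. Black bar 42 mm long, 14 thick, 30 high, on a steel collar 32 mm wide, 4 high, on the wooden front rail. Cover shut: this point is 72 mm above the table, rail top 44, collar top 48. Knobs 125 mm apart along the rail. Its x runs along the bar, z up its axis
- knob_middle (a joint): captive bolt knob, in the middle of the rail, first to tighten. Angle in rad: 0 = bar grip across the front rail (along the frame's x); 1.571 = END STOP, bar parallel to the rail. Grows as it turns CLOCKWISE from above (cover shut: bar direction = frame yaw minus angle). Starts at 0.2 to 0.75; friction 0.06 N m; stays where left
- knob_middle_grip (a point): grip point of the middle knob, on its axis, 6 mm under its top. Black bar 42 mm long, 14 thick, 30 high, on a steel collar 32 mm wide, 4 high, on the wooden front rail. Cover shut: this point is 72 mm above the table, rail top 44, collar top 48. Knobs 125 mm apart along the rail. Its x runs along the bar, z up its axis
- knob_right (a joint): captive bolt knob, the outer one at the frame's -y (robot's right). Angle in rad: 0 = bar grip across the front rail (along the frame's x); 1.571 = END STOP, bar parallel to the rail. Grows as it turns CLOCKWISE from above (cover shut: bar direction = frame yaw minus angle). Starts at 0.2 to 0.75; friction 0.06 N m; stays where left
- knob_right_grip (a point): grip point of the right knob, on its axis, 6 mm under its top. Black bar 42 mm long, 14 thick, 30 high, on a steel collar 32 mm wide, 4 high, on the wooden front rail. Cover shut: this point is 72 mm above the table, rail top 44, collar top 48. Knobs 125 mm apart along the rail. Its x runs along the bar, z up its axis
- bowl: bystander: white ceramic bowl, 110 mm across, 55 mm high, loose on the table, origin at the centre of its underside; not to be moved
- glue: bystander: small white glue bottle, 38 mm across, 100 mm high, standing loose, origin at the centre of its underside; not to be moved

How it is judged:
By the outcome, as a careful person would: the job done as asked, in the order asked, and still so for the second after the job is handed in, with the robot touching nothing.
It also fails if it takes over 64 s, if anything falls off the work surface, if the arm or the gripper's body presses on something with over 40 N, if the wrist force passes 120 N, or if a joint passes its speed limit or range.

## Working session

There is one attempt and no reset: what is moved stays moved. The work goes in short steps, Python scripts to look and compute and a tool call to move; the robot and the scene stay as the last step left them, time stands still between calls to the robot, and variables do not carry over. Pictures are saved under pics/ and viewed, at most 10 in all, crops included, and the job is handed in when it is done.

Besides the shell and the picture viewer there is one more tool, called after ">>>" as name(argument=value, ...), one argument or row to a line, values as JSON. apply_moves: Moves the arm, as the interface text tells. Its arguments: {"type":"object","properties":{"moves":{"type":"array","items":{"type":"number"}},"squeeze":{"type":"number"}},"required":["moves"]}

```bash
mkdir -p pics; python3 - <<'E'
from bench import bot
import cv2
s=bot.state();print(s)
for n in("scene","top"):
    im=bot.capture(n);cv2.imwrite(f"pics/{n}0.png",im[:,:,::-1])
    print(n,bot.calibration(n))
print(bot.calibration("wrist"))
E
```

```text
{'clock': 0.0, 'joints': array([-1.26372419,  0.31172255,  0.01400489,  1.51303965, -0.00441428,
        1.31919465, -0.02719408]), 'qd': array([ 7.70317327e-04, -8.98722751e-05, -9.03467195e-04, -7.07706548e-04,
        2.92879472e-04,  1.70829852e-04, -6.69193462e-04]), 'effort': array([-5.38352997e-04, -3.79919744e+01,  1.45883784e-01, -2.30587792e+01,
        1.23830736e-02,  1.40405426e-02, -9.57108483e-06]), 'eef_pos': array([0.18768896, 0.51616785, 0.20982989]), 'ee_rot': array([-1.59959425e-04,  1.73470475e-01,  9.84838379e-01, -1.15562235e-03]), 'wrist_force': array([-0.86550329, -0.17016996, -0.28937052]), 'moment': array([-0.01278674, -0.04251859,  0.04946697]), 'grip_force': 0.0, 'grip_width': 0.9992173293723415}
scene {'K': array([[384.76569513,   0.        , 321.52541972],
       [  0.        , 384.76569513, 194.16247591],
       [  0.        ,   0.        ,   1.        ]]), 'rvec': array([ 1.6662023 ,  2.06425499, -0.68512522]), 'tvec': array([ 0.10035077, -0.45839585,  1.22564139])}
top {'K': array([[426.09796649,   0.        , 313.07291521],
       [  0.        , 426.09796649, 208.1269056 ],
       [  0.        ,   0.        ,   1.        ]]), 'rvec': array([ 2.20538865, -2.16469317,  0.07963284]), 'tvec': array([-0.00440238,  0.62849324,  1.15714799])}
{'K': array([[294.0486721 ,   0.        , 316.91967152],
       [  0.        , 294.0486721 , 200.1785199 ],
       [  0.        ,   0.        ,   1.        ]]), 'mount': array([[ 9.80192869e-04, -9.51345901e-01, -3.08123376e-01,
         7.97066849e-02],
       [ 9.99999075e-01,  1.22309632e-03, -5.95202190e-04,
        -4.26101921e-04],
       [ 9.43107732e-04, -3.08122508e-01,  9.51346220e-01,
        -1.61808539e-01],
       [ 0.00000000e+00,  0.00000000e+00,  0.00000000e+00,
         1.00000000e+00]])}
```

View pics/top0.png

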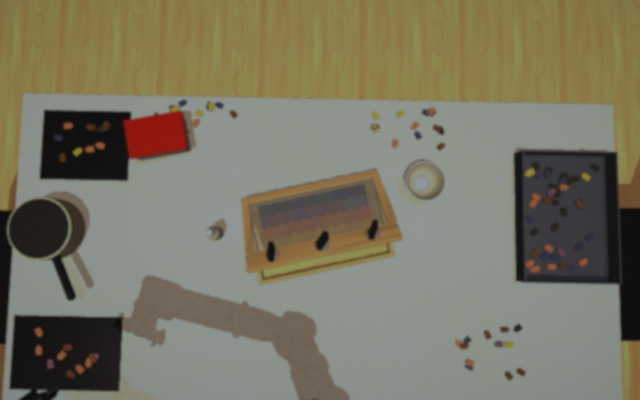

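View pics/scene0.png

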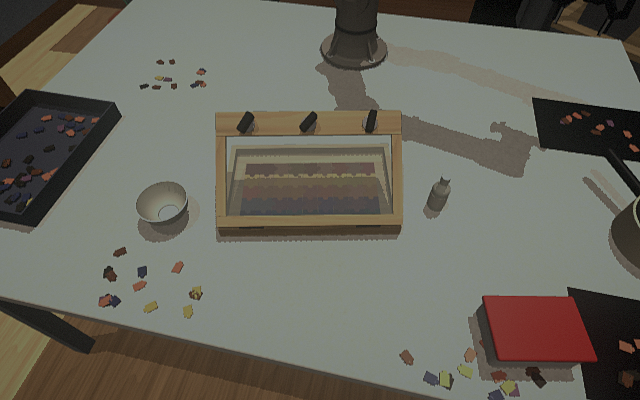

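The top view shows the frame at about (320,225), knobs near (271,251), (322,240) and (373,230), the glue bottle at (215,230) and the bowl at (424,180). In the scene view the knobs are near (246,121), (308,122) and (371,121). I'll enlarge both.

```bash
python3 - <<'E'
import cv2
a=cv2.imread("pics/top0.png")[160:290,235:410];cv2.imwrite("pics/topc.png",cv2.convertScaleAbs(cv2.resize(a,None,fx=4.5,fy=4.5,interpolation=cv2.INTER_CUBIC),alpha=1.3))
a=cv2.imread("pics/scene0.png")[100:245,207:412];cv2.imwrite("pics/scenec.png",cv2.convertScaleAbs(cv2.resize(a,None,fx=3.9,fy=3.9,interpolation=cv2.INTER_CUBIC),alpha=1.5))
E
```

```text
(no output)
```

View pics/topc.png

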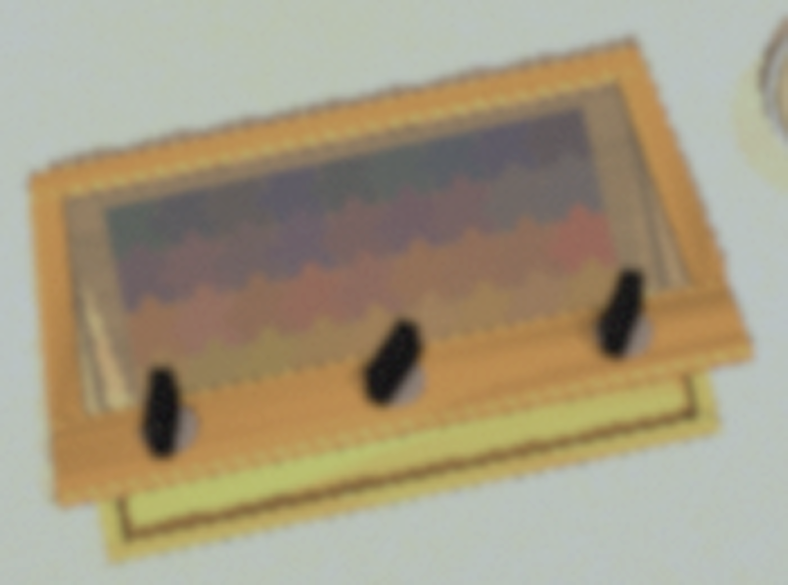

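View pics/scenec.png

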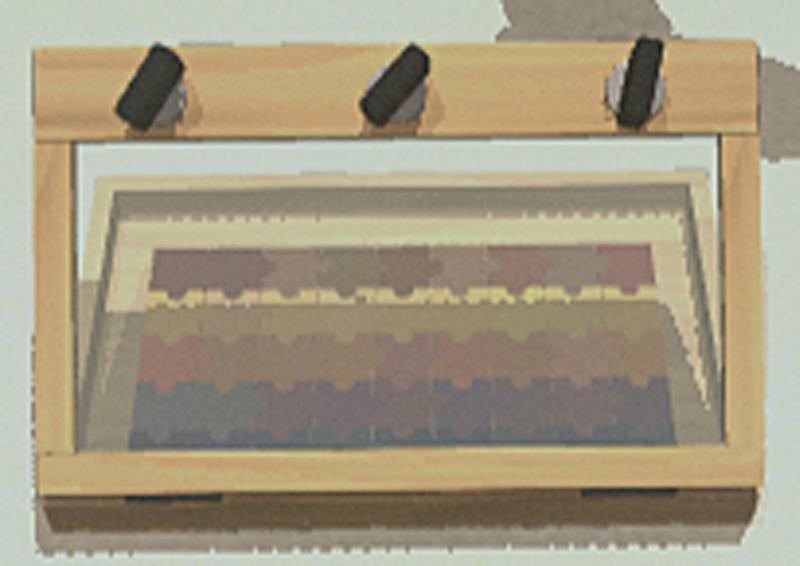

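The top crop shows the front edge of the cover from (58,505) to (750,355), its back corners at (32,178) and (635,40), and the frame front from (106,560) to (718,428). The scene crop shows the cover front at (33,48)–(757,42) and the back at (40,488)–(762,486). I'll fit the pose to these.

```bash
cat > h.py <<'E'
import numpy as np,cv2
from bench import bot
from scipy.optimize import least_squares
from scipy.spatial.transform import Rotation as R
def proj(n,P):
    c=bot.calibration(n);return cv2.projectPoints(np.float64(P),c["rvec"],c["tvec"],c["K"],None)[0][:,0]
def frame(p,P): # frame->world
    c,s=np.cos(p[2]),np.sin(p[2]);P=np.atleast_2d(P)
    return np.c_[p[0]+c*P[:,0]-s*P[:,1],p[1]+s*P[:,0]+c*P[:,1],P[:,2]]
def cover(p,d,y,h,th): # d from hinge, h above underside
    return frame(p,[.115-d*np.cos(th)+h*np.sin(th),y,.032+d*np.sin(th)+h*np.cos(th)])[0]
E
python3 - <<'E'
from h import *
T=lambda c:(235+(c[0]+.5)/4.5-.5,160+(c[1]+.5)/4.5-.5)
S=lambda c:(207+(c[0]+.5)/3.9-.5,100+(c[1]+.5)/3.9-.5)
L=.19
for n in("top","scene"):
    c=bot.calibration(n);print(n,-cv2.Rodrigues(c["rvec"])[0].T@c["tvec"])
def pts(p):
    C=lambda d,y,h:cover(p,d,y,h,p[3]);F=lambda x,y,z:frame(p,[x,y,z])[0]
    top=[C(.235,L,0),C(.235,-L,0),C(0,L,.012),C(0,-L,.012),F(-.12,L,.032),F(-.12,-L,.032)]
    sc=[C(.235,-L,.012),C(.235,L,.012),C(0,-L,.012),C(0,L,.012)]
    return np.r_[proj("top",top),proj("scene",sc)]
obs=np.array([T(c) for c in[(58,505),(750,355),(32,178),(635,40),(106,560),(718,428)]]+[S(c) for c in[(33,46),(757,42),(40,488),(762,486)]])
r=least_squares(lambda p:(pts(p)-obs).ravel(),[.5,0,.2,.65],loss="soft_l1")
p=r.x;print(p);print((pts(p)-obs).round(1))
for y in(.0625,-.0625,0):print("press",y,[ (t.round(2),cover(p,.21,y,.012,t).round(4)) for t in(p[3],p[3]*.66,p[3]*.33,0)])
for y in(.125,0,-.125):print("knob",cover(p,.21,y,.04,0).round(4), proj("top",[cover(p,.21,y,.04,p[3])]))
# bystanders
K=lambda n:bot.calibration(n)
def ray(n,u,z):
    c=K(n);Rm=cv2.Rodrigues(c["rvec"])[0];o=-Rm.T@c["tvec"];d=Rm.T@np.linalg.solve(c["K"],[*u,1]);return (o+d*(z-o[2])/d[2]).round(3)
print("glue",ray("top",(215,230),.05),"bowl",ray("top",(424,180),.04))
E
```

```text
top [0.54357575 0.00750585 1.19936803]
scene [1.09861049 0.13166653 0.70577104]
[ 0.57688646 -0.00572799  0.22878329  0.62934666]
[[-0.4  0.5]
 [ 0.5  0.6]
 [-1.7 -1.8]
 [ 0.2  0.1]
 [ 0.1  0.6]
 [ 0.7  0.6]
 [-0.4  0. ]
 [ 0.4 -0.7]
 [-1.2  2.4]
 [ 0.8  0.5]]Traceback (most recent call last):
  File "<stdin>", line 15, in <module>
AttributeError: 'int' object has no attribute 'round'
```

```bash
python3 - <<'E'
from h import *
p=[.5769,-.0057,.2288,.6293]
for y in(.0625,-.0625):
  for t in(p[3],.4,.2,0.):print("press",y,t,cover(p,.21,y,.012,t).round(4))
for y in(.125,0,-.125):print("knob",cover(p,.21,y,.04,0).round(4), proj("top",[cover(p,.21,y,.046,p[3])]),proj("scene",[cover(p,.21,y,.046,p[3])]))
def ray(n,u,z):
    c=bot.calibration(n);Rm=cv2.Rodrigues(c["rvec"])[0];o=-Rm.T@c["tvec"];d=Rm.T@np.linalg.solve(c["K"],[*u,1]);return (o+d*(z-o[2])/d[2]).round(3)
print("glue",ray("top",(215,230),.05),"bowl",ray("top",(424,180),.04))
s=bot.state();print(R.from_quat(s["ee_rot"],scalar_first=True).as_matrix().round(3))
E
```

```text
press 0.0625 0.6293 [0.5163 0.0444 0.1653]
press 0.0625 0.4 [0.4909 0.0384 0.1248]
press 0.0625 0.2 [0.4766 0.0351 0.0855]
press 0.0625 0.0 [0.4702 0.0336 0.044 ]
press -0.0625 0.6293 [ 0.5446 -0.0774  0.1653]
press -0.0625 0.4 [ 0.5192 -0.0833  0.1248]
press -0.0625 0.2 [ 0.505  -0.0866  0.0855]
press -0.0625 0.0 [ 0.4986 -0.0881  0.044 ]
knob [0.456  0.0945 0.072 ] [[268.7923056 247.4260015]] [[371.95860448 118.70029764]]
knob [ 0.4844 -0.0272  0.072 ] [[320.7429669  236.31364765]] [[307.96352987 119.32195286]]
knob [ 0.5127 -0.149   0.072 ] [[372.48087546 225.24680205]] [[243.70598586 119.94615775]]
glue [0.562 0.27  0.05 ] bowl [ 0.71  -0.295  0.04 ]
[[-0.94   0.342 -0.001]
 [ 0.342  0.94  -0.002]
 [-0.    -0.002 -1.   ]]
```

>>> apply_moves(
  moves=[20,-30,5,0,0,0,-1,27,-39,5,0,0,0,-1,27,-39,5,0,0,0,-1,27,-39,5,0,0,0,-1,27,-39,5,0,0,0,-1,27,-39,5,0,0,0,-1,27,-39,5,0,0,0,-1,27,-39,5,0,0,0,-1,27,-39,0,0,0,0,-1,27,-39,0,0,0,0,-1,27,-39,0,0,0,0,-1,27,-39,0,0,0,0,-1],
)

```text
clock: 1.3
eef_pos: [0.5054, 0.0564, 0.2506]
ee_rot: [-0.0, 0.173, 0.985, 0.0]
wrist_force: [0.9, 0.2, -0.5]
grip_width: -0.001
grip_force: 0.0
```

>>> apply_moves(
  moves=[6,-8,-30,0,0,0,-1,4,-4,-35,0,0,0,-1,-5,-1,-13,0,0,0,-1,-8,-2,-13,0,0,0,-1,-8,-2,-13,0,0,0,-1,-6,-1,-13,0,0,0,-1,-5,-1,-13,0,0,0,-1,-4,-1,-13,0,0,0,-1,-3,-1,-13,0,0,0,-1,-2,-1,-13,0,0,0,-1,-2,0,-13,0,0,0,-1],
)

```text
clock: 2.4
eef_pos: [0.4713, 0.0356, 0.0684]
ee_rot: [-0.001, 0.174, 0.985, -0.0]
wrist_force: [-1.0, -0.7, 2.5]
grip_width: 0.002
grip_force: 1.2
```

>>> apply_moves(
  moves=[-1,0,-8,0,0,0,-1,0,0,-7,0,0,0,-1,0,0,-6,0,0,0,-1,0,0,-5,0,0,0,-1,0,0,0,0,0,0,-1],
)

```text
clock: 2.9
eef_pos: [0.4709, 0.036, 0.0424]
ee_rot: [-0.0, 0.173, 0.985, -0.0]
wrist_force: [-1.3, 0.1, 2.3]
grip_width: 0.003
grip_force: 0.7
```

>>> apply_moves(
  moves=[0,0,-3,0,0,0,-1,0,0,-2,0,0,0,-1,0,0,0,0,0,0,-1],
)

```text
clock: 3.2
eef_pos: [0.471, 0.0359, 0.0378]
ee_rot: [0.0, 0.174, 0.985, 0.0]
wrist_force: [-1.1, -0.5, 2.2]
grip_width: 0.001
grip_force: 0.7
```

The tip has gone below 44 mm with almost no force, so I'll look.

```bash
python3 - <<'E'
from bench import bot
import cv2,numpy as np
a=bot.capture("top")[130:310,215:435];b=bot.capture("scene")[60:260,190:430]
f=lambda i,w:cv2.resize(i,(400,w),interpolation=cv2.INTER_CUBIC)
im=np.hstack([f(a,330),f(b,330)])
cv2.imwrite("pics/p1.png",cv2.convertScaleAbs(im[:,:,::-1],alpha=1.3))
E
```

```text
(no output)
```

View pics/p1.png

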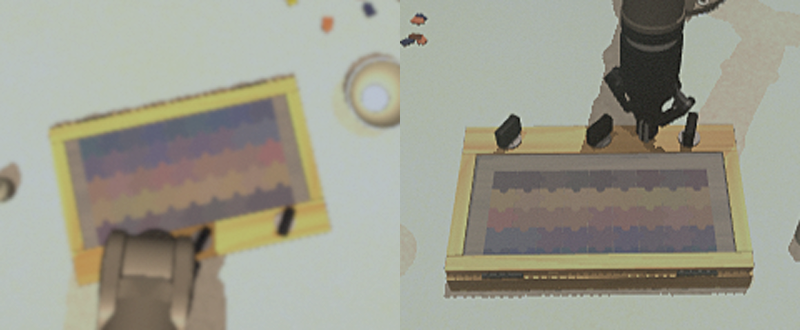

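The cover looks almost flat and the tips appear to be on the rail near scene pixel (337,143). I'll check which angle fits the edges.

```bash
python3 - <<'E'
from h import *
p=[.5769,-.0057,.2288]
s=bot.state();print(s["wrist_force"],proj("scene",[s["eef_pos"],[*s["eef_pos"][:2],.06]]))
for t in(0,.05,.1,.2):print(t,proj("scene",[cover(p,.235,-.19,.012,t),cover(p,.235,.19,.012,t),cover(p,0,-.19,.012,t),cover(p,0,.19,.012,t)]).round(1).tolist())
im=bot.capture("scene")[110:180,290:410];cv2.imwrite("pics/p2.png",cv2.convertScaleAbs(cv2.resize(im,None,fx=6,fy=6,interpolation=cv2.INTER_CUBIC)[:,:,::-1],alpha=1.5))
E
```

```text
[-1.22651582 -0.56109795  1.65521004] [[336.93743914 149.30768134]
 [337.26573676 142.73861456]]
0 [[230.4, 140.6], [388.6, 139.0], [216.0, 223.6], [402.6, 221.2]]
0.05 [[229.5, 137.4], [389.3, 135.8], [215.9, 223.8], [402.6, 221.4]]
0.1 [[228.4, 134.3], [390.1, 132.6], [215.9, 224.1], [402.6, 221.7]]
0.2 [[226.2, 128.4], [391.8, 126.8], [215.8, 224.7], [402.7, 222.2]]
```

View pics/p2.png

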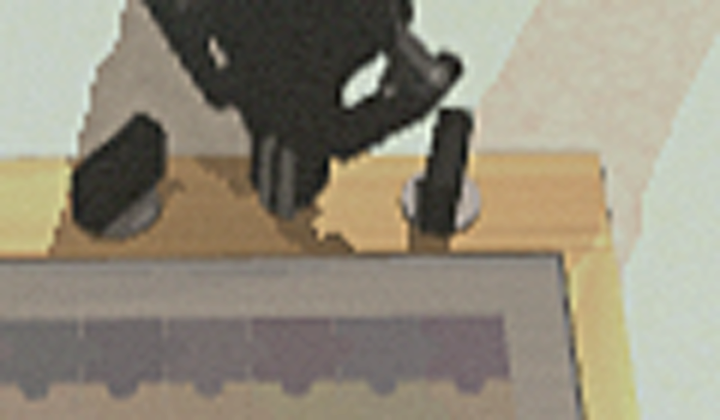

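Edge pixel v≈135.3 gives an angle of about 0.05 rad, so the cover is just at the start of the catch. I'll keep pressing.

>>> apply_moves(
  moves=[0,0,-3,0,0,0,-1,0,0,-3,0,0,0,-1,0,0,-3,0,0,0,-1,0,0,0,0,0,0,-1],
)

```text
clock: 3.75
eef_pos: [0.4711, 0.0359, 0.0287]
ee_rot: [0.0, 0.174, 0.985, 0.0]
wrist_force: [0.7, -0.2, -0.5]
grip_width: 0.0
grip_force: 0.0
```

```bash
python3 - <<'E'
from h import *
im=bot.capture("scene").astype(int)
for u in(240,385):print(u,[(v,*im[v,u]) for v in range(128,146)])
s=bot.state();print(s["wrist_force"],s["eef_pos"])
a=im[110:180,290:410].astype(np.uint8);cv2.imwrite("pics/p3.png",cv2.convertScaleAbs(cv2.resize(a,None,fx=6,fy=6,interpolation=cv2.INTER_CUBIC)[:,:,::-1],alpha=1.5))
E
```

```text
240 [(128, np.int64(133), np.int64(139), np.int64(129)), (129, np.int64(134), np.int64(140), np.int64(132)), (130, np.int64(132), np.int64(139), np.int64(133)), (131, np.int64(133), np.int64(140), np.int64(133)), (132, np.int64(134), np.int64(139), np.int64(134)), (133, np.int64(133), np.int64(139), np.int64(134)), (134, np.int64(132), np.int64(139), np.int64(130)), (135, np.int64(134), np.int64(140), np.int64(130)), (136, np.int64(132), np.int64(139), np.int64(128)), (137, np.int64(132), np.int64(139), np.int64(129)), (138, np.int64(133), np.int64(140), np.int64(132)), (139, np.int64(133), np.int64(137), np.int64(122)), (140, np.int64(132), np.int64(126), np.int64(86)), (141, np.int64(130), np.int64(117), np.int64(83)), (142, np.int64(131), np.int64(114), np.int64(82)), (143, np.int64(130), np.int64(120), np.int64(86)), (144, np.int64(132), np.int64(127), np.int64(91)), (145, np.int64(130), np.int64(124), np.int64(89))]
385 [(128, np.int64(131), np.int64(130), np.int64(116)), (129, np.int64(131), np.int64(130), np.int64(117)), (130, np.int64(132), np.int64(128), np.int64(116)), (131, np.int64(131), np.int64(127), np.int64(115)), (132, np.int64(131), np.int64(129), np.int64(115)), (133, np.int64(132), np.int64(128), np.int64(115)), (134, np.int64(131), np.int64(126), np.int64(113)), (135, np.int64(131), np.int64(126), np.int64(114)), (136, np.int64(131), np.int64(127), np.int64(116)), (137, np.int64(127), np.int64(122), np.int64(109)), (138, np.int64(123), np.int64(107), np.int64(83)), (139, np.int64(131), np.int64(111), np.int64(78)), (140, np.int64(131), np.int64(113), np.int64(81)), (141, np.int64(129), np.int64(112), np.int64(80)), (142, np.int64(128), np.int64(105), np.int64(76)), (143, np.int64(126), np.int64(103), np.int64(75)), (144, np.int64(128), np.int64(104), np.int64(74)), (145, np.int64(128), np.int64(105), np.int64(75))]
[ 0.73106739  0.26960188 -0.44807213] [0.47130944 0.03602697 0.02870655]
```

View pics/p3.png

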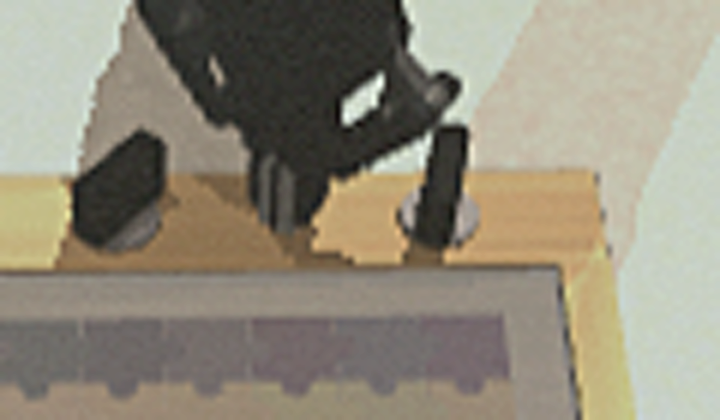

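The rail edge has dropped to v≈139, as predicted for shut, and the force has fallen off: it snapped. I'll press a little further to feel the stop, which also calibrates the tip height.

>>> apply_moves(
  moves=[0,0,-2,0,0,0,-1,0,0,-2,0,0,0,-1,0,0,0,0,0,0,-1],
)

```text
clock: 4.1
eef_pos: [0.471, 0.0359, 0.0245]
ee_rot: [-0.0, 0.173, 0.985, -0.0]
wrist_force: [0.4, 0.2, -0.6]
grip_width: -0.002
grip_force: 0.0
```

>>> apply_moves(
  moves=[0,0,-2,0,0,0,-1,0,0,-2,0,0,0,-1,0,0,0,0,0,0,-1],
)

```text
clock: 4.4
eef_pos: [0.4711, 0.036, 0.0233]
ee_rot: [-0.0, 0.174, 0.985, 0.001]
wrist_force: [-6.5, -0.6, 21.3]
grip_width: 0.005
grip_force: 11.0
```

```bash
python3 - <<'E'
from h import *
s=bot.state();print(s["wrist_force"],s["eef_pos"],s["effort"])
im=bot.capture("scene")
for u in(240,385):print(u,[int(im[v,u,2]) for v in range(134,146)])
a=im[110:180,290:410];b=bot.capture("wrist")
f=lambda i,w,h:cv2.resize(i,(w,h),interpolation=cv2.INTER_CUBIC)
cv2.imwrite("pics/p4.png",cv2.convertScaleAbs(np.vstack([f(a,480,280),f(b,480,300)])[:,:,::-1],alpha=1.4))
E
```

```text
[-6.5083441  -0.632023   21.32329485] [0.47109037 0.03601436 0.02333094] [ 1.25891576e-01 -2.46475393e+01  2.49423824e+00 -1.51587456e+01
 -2.40593422e-01 -2.48736620e+00  6.49288893e-03]
240 [131, 130, 129, 131, 131, 132, 127, 100, 83, 82, 83, 89]
385 [114, 112, 116, 114, 115, 107, 76, 78, 81, 75, 75, 75]
```

View pics/p4.png

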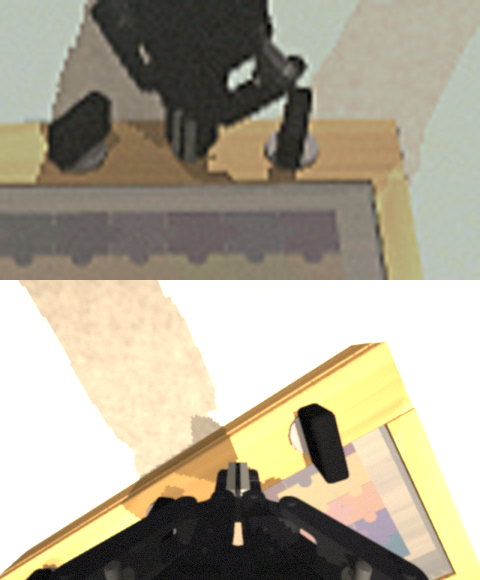

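At the stop there are 21 N and the edge is at its predicted shut place. The reported TCP lies about 20 mm beyond the real shut tip. I'll lift off toward the middle knob, open, and check that the cover holds.

>>> apply_moves(
  moves=[0,0,10,0,0,0,-1,0,0,30,0,0,0,-1,0,0,40,0,0,0,-1,3,-16,40,0,0,0,1,3,-16,20,0,0,0,1,3,-16,10,0,0,0,1,4,-15,0,0,0,0,1,0,0,0,0,0,0,1,0,0,0,0,0,0,1],
)

```text
clock: 5.4
eef_pos: [0.4835, -0.0266, 0.1704]
ee_rot: [-0.001, 0.174, 0.985, 0.0]
wrist_force: [0.1, 1.1, -0.6]
grip_width: 0.994
grip_force: 0.0
```

```bash
python3 - <<'E'
from h import *
def wproj(s,P):
    c=bot.calibration("wrist");T=np.eye(4);T[:3,:3]=R.from_quat(s["ee_rot"],scalar_first=True).as_matrix();T[:3,3]=s["eef_pos"]
    M=np.linalg.inv(T@c["mount"]);return cv2.projectPoints(np.float64(P),cv2.Rodrigues(M[:3,:3])[0],M[:3,3],c["K"],None)[0][:,0]
s=bot.state();im=bot.capture("wrist");cv2.imwrite("pics/w1.png",cv2.resize(im,(800,500),interpolation=cv2.INTER_CUBIC)[:,:,::-1]);np.save("w1.npy",im)
import pickle;pickle.dump(s,open("w1.pkl","wb"))
print(s["eef_pos"],s["wrist_force"],s["grip_width"],s["clock"])
e=s["eef_pos"];print("tip",wproj(s,[e,e+[0,0,.02],e+[0,0,.04]]))
p=[.5769,-.0057,.2288]
for y in(.125,0,-.125):print(wproj(s,[cover(p,.21,y,.012,0),cover(p,.21,y,.046,0)]).round(1).tolist())
sc=bot.capture("scene")
for u in(240,385):print(u,[int(sc[v,u,2]) for v in range(125,146)])
E
```

```text
[ 0.48345567 -0.02660078  0.17038474] [ 0.06792968  1.0982131  -0.57220754] 0.9940725159990141 5.4
tip [[317.74801337 242.9638444 ]
 [317.81837745 259.38968735]
 [317.90781744 280.26862447]]
[[428.0, 119.1], [442.6, 120.9]]
[[317.2, 188.6], [317.2, 198.7]]
[[221.0, 249.0], [210.2, 265.1]]
240 [130, 127, 127, 126, 130, 130, 130, 131, 132, 130, 126, 127, 130, 126, 128, 123, 91, 82, 80, 84, 88]
385 [113, 113, 116, 113, 113, 113, 112, 111, 117, 128, 125, 129, 129, 122, 100, 84, 86, 88, 85, 83, 83]
```

View pics/w1.png

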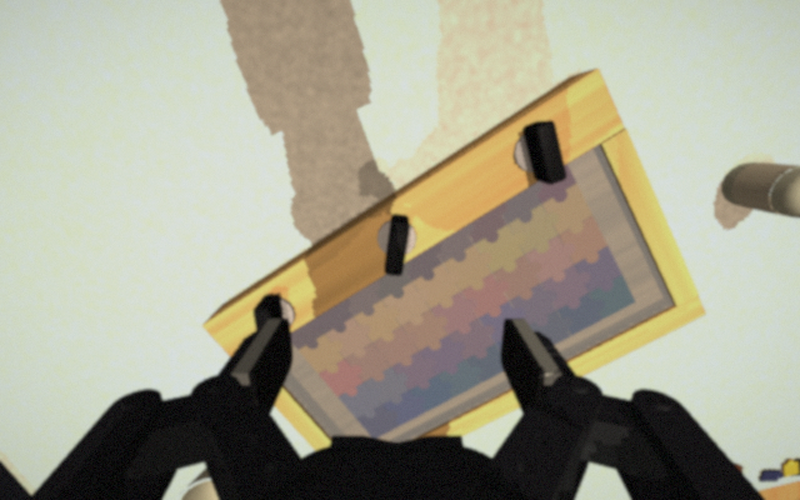

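The cover holds shut: the scene edge is still at v≈140 with the arm away. The wrist view shows the middle knob at about (397,243), left at (543,152) and right at (272,312), all in enlarged pixels. I'll fit position and angle of each bar by silhouette.

```bash
cat >> h.py <<'E'
def wpose(s):
    c=bot.calibration("wrist");T=np.eye(4);T[:3,:3]=R.from_quat(s["ee_rot"],scalar_first=True).as_matrix();T[:3,3]=s["eef_pos"]
    M=np.linalg.inv(T@c["mount"]);return cv2.Rodrigues(M[:3,:3])[0],M[:3,3],c["K"]
def fitknob(im,pose,x,y,ang0s,rad=.026,sh=.010):
    """bar silhouette fit: best (iou, x, y, bar direction deg)"""
    F=4;g=im.max(2).astype(np.uint8);rv,t,K=pose
    def hull(x,y,a):
        c,s=np.cos(a),np.sin(a);P=[(x+c*i*.021-s*j*.007,y+s*i*.021+c*j*.007,z) for i in(-1,1) for j in(-1,1) for z in(.048,.078)]
        return cv2.convexHull(cv2.projectPoints(np.float64(P),rv,t,K,None)[0].astype(np.float32))
    c0=cv2.projectPoints(np.float64([[x,y,.063]]),rv,t,K,None)[0][0,0];o=np.round(c0)-40
    crop=cv2.resize(g[int(o[1]):int(o[1])+80,int(o[0]):int(o[0])+80],None,fx=F,fy=F,interpolation=cv2.INTER_CUBIC);dark=(crop<45).astype(np.uint8)
    def iou(v):
        m=np.zeros_like(dark);h=(hull(*v)-o+.5)*F-.5
        cv2.fillPoly(m,[np.round(h*16).astype(np.int32)],1,shift=4);near=cv2.dilate(m,np.ones((25,25)))
        return (m&dark).sum()/max(1,(m|(dark&near)).sum())
    from scipy.optimize import differential_evolution as DE
    r=DE(lambda v:-iou(v),[(x-sh,x+sh),(y-sh,y+sh),ang0s],seed=1,maxiter=60,popsize=12,tol=1e-6)
    return round(-r.fun,3),r.x[:2].round(4),round(np.degrees(r.x[2]),1)
E
python3 - <<'E'
from h import *
import pickle
s=pickle.load(open("w1.pkl","rb"));im=np.load("w1.npy");po=wpose(s)
for n,x,y in(("L",.456,.0945),("M",.4844,-.0272),("R",.5127,-.149)):
    print(n,fitknob(im,po,x,y,(-.75,.15)))
E
```

```text
L (np.float64(0.75), array([0.459 , 0.0929]), np.float64(7.5))
M (np.float64(0.729), array([ 0.4875, -0.0292]), np.float64(-23.5))
R (np.float64(0.623), array([ 0.5176, -0.148 ]), np.float64(-15.5))
```

>>> apply_moves(
  moves=[4,-3,-20,0,0,-3.5,0,0,0,-35,0,0,0,0,0,0,-35,0,0,0,0,0,0,-28,0,0,0,0,0,0,-12,0,0,0,0,0,0,-8,0,0,0,0,0,0,0,0,0,0,-1,0,0,0,0,0,0,-1,0,0,0,0,0,0,-1,0,0,0,0,0,0,-1],
  squeeze=40,
)

```text
clock: 6.5
eef_pos: [0.4894, -0.029, 0.034]
ee_rot: [0.001, 0.203, 0.979, 0.001]
wrist_force: [0.8, 3.9, -0.2]
grip_width: 0.154
grip_force: 42.9
```

>>> apply_moves(
  moves=[0,0,0,0,0,-4,-1,0,0,0,0,0,-7,-1,0,0,0,0,0,-7,-1,0,0,0,0,0,-7,-1,0,0,0,0,0,-7,-1,0,0,0,0,0,-7,-1,0,0,0,0,0,-7,-1,0,0,0,0,0,-4,-1,0,0,0,0,0,0,-1],
)

```text
clock: 7.4
eef_pos: [0.4874, -0.0306, 0.0339]
ee_rot: [-0.0, 0.599, 0.801, -0.0]
wrist_force: [-2.2, -0.4, 4.8]
grip_width: 0.157
grip_force: 43.5
```

```bash
python3 - <<'E'
from h import *
s=bot.state();Y=R.from_quat(s["ee_rot"],scalar_first=True).as_matrix()[:,1];print(np.degrees(np.arctan2(Y[1],Y[0])),s["moment"],s["wrist_force"],s["joints"])
E
```

```text
16.463653894267342 [-0.00711302  0.61149059 -0.06061185] [-2.2158204  -0.44589651  4.80170846] [-0.51051274  0.43443926  0.68796615  1.92926836 -0.3480961   0.89935128
  0.63976137]
```

>>> apply_moves(
  moves=[0,0,0,0,0,-2,-1,0,0,0,0,0,-2,-1,0,0,0,0,0,-2,-1,0,0,0,0,0,0,-1],
)

```text
clock: 7.8
eef_pos: [0.4873, -0.0309, 0.0339]
ee_rot: [-0.0, 0.638, 0.77, -0.001]
wrist_force: [-3.8, -0.7, 5.9]
grip_width: 0.151
grip_force: 46.6
```

```bash
python3 - <<'E'
from h import *
s=bot.state();Y=R.from_quat(s["ee_rot"],scalar_first=True).as_matrix()[:,1];print(np.degrees(np.arctan2(Y[1],Y[0])),s["moment"],s["wrist_force"])
E
```

```text
10.752226932361395 [-0.13241835  0.7071597   0.87571829] [-3.76054191 -0.66112582  5.86418364]
```

The middle knob is at its stop (0.88 N m reaction). I'll release, lift and go to the left knob.

>>> apply_moves(
  moves=[0,0,0,0,0,0,0.2,0,0,0,0,0,0,0.2,0,0,25,0,0,0,0.2,0,0,40,0,0,8,0.2,-4,16,40,0,0,8,1,-4,18,30,0,0,8,1,-4,18,0,0,0,8,1,-4,18,0,0,0,8,1,-4,18,0,0,0,8,1,-4,18,0,0,0,8,1,-4,18,0,0,0,8,1,0,0,0,0,0,8,1],
)

```text
clock: 9.0
eef_pos: [0.4593, 0.0973, 0.1678]
ee_rot: [-0.0, 0.06, 0.998, 0.001]
wrist_force: [-0.5, 0.3, -0.8]
grip_width: 1.002
grip_force: 0.0
```

```bash
cat > look.py <<'E'
from h import *
s=bot.state();im=bot.capture("wrist");Y=R.from_quat(s["ee_rot"],scalar_first=True).as_matrix()[:,1];po=wpose(s)
print("heading",np.degrees(np.arctan2(Y[1],Y[0])),s["eef_pos"],s["joints"].round(2))
cv2.imwrite("pics/last.png",cv2.resize(im,(800,500),interpolation=cv2.INTER_CUBIC)[:,:,::-1])
np.save("last.npy",im)
for n,x,y in(("L",.459,.0929),("M",.4875,-.0292),("R",.5155,-.151)):
    try:print(n,*fitknob(im,po,x,y,(-1.6,.3)))
    except Exception as e:print(n,"out")
E
python3 look.py
```

```text
heading 83.11844840645767 [0.4593306  0.09729121 0.167839  ] [-0.69  0.19  0.51  1.81 -0.1   1.17  1.31]
L 0.735 [0.4588 0.0941] -3.8
M 0.751 [ 0.4851 -0.0272] -68.5
R 0.8 [ 0.5141 -0.1483] -31.0
```

```bash
sed -i 's/sh=.010):/sh=.010,th=45):/; s/crop<45/crop<th/' h.py; python3 - <<'E'
from h import *
im=np.load("last.npy");s=bot.state();po=wpose(s)
for th in(30,60,75):
  for n,x,y in(("L",.459,.0929),("M",.4865,-.0292),("R",.5150,-.150)):print(th,n,*fitknob(im,po,x,y,(-1.6,.3),th=th))
rows=[]
for x,y in((.459,.0929),(.4865,-.0292),(.515,-.15)):
    c=cv2.projectPoints(np.float64([[x,y,.063]]),*po,None)[0][0,0].round().astype(int);a=im[c[1]-30:c[1]+30,c[0]-30:c[0]+30]
    print(c);rows.append(cv2.resize(a,(264,264),interpolation=cv2.INTER_CUBIC))
cv2.imwrite("pics/k3.png",cv2.convertScaleAbs(np.hstack(rows)[:,:,::-1],alpha=1.5))
E
```

```text
30 L 0.52 [0.4598 0.0916] -5.0
30 M 0.682 [ 0.4857 -0.0294] -67.5
30 R 0.765 [ 0.5149 -0.1502] -32.8
60 L 0.784 [0.4592 0.0921] -3.5
60 M 0.788 [ 0.486  -0.0294] -69.6
60 R 0.828 [ 0.5154 -0.1506] -29.4
75 L 0.825 [0.4581 0.0921] -1.8
75 M 0.823 [ 0.4858 -0.0291] -70.1
75 R 0.85 [ 0.5153 -0.1504] -27.6
[314 193]
[195 234]
[ 88 271]
```

View pics/k3.png

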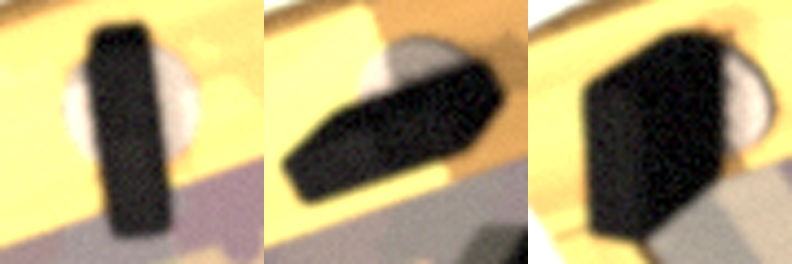

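Middle bar is parallel to the rail. The left bar is nearly vertical in its crop, so its direction is about −1° (heading 89° needed), at (0.459, 0.0925).

>>> apply_moves(
  moves=[0,-5,-20,0,0,6,0,0,0,-35,0,0,0,0,0,0,-35,0,0,0,0,0,0,-28,0,0,0,0,0,0,-12,0,0,0,0,0,0,-4,0,0,0,0,0,0,0,0,0,0,-1,0,0,0,0,0,0,-1,0,0,0,0,0,0,-1,0,0,0,0,0,0,-1],
  squeeze=40,
)

```text
clock: 10.05
eef_pos: [0.4614, 0.0938, 0.0355]
ee_rot: [0.002, 0.012, 1.0, 0.003]
wrist_force: [0.2, 7.6, -3.7]
grip_width: 0.151
grip_force: 44.0
```

>>> apply_moves(
  moves=[0,1,0,0,0,-4,-1,-1,0,0,0,0,-7,-1,-1,0,0,0,0,-7,-1,0,0,0,0,0,-7,-1,0,0,0,0,0,-7,-1,0,0,0,0,0,-7,-1,0,0,0,0,0,-7,-1,0,0,0,0,0,-7,-1,0,0,0,0,0,-7,-1,0,0,0,0,0,-7,-1,0,0,0,0,0,-5,-1,0,0,0,0,0,0,-1],
)

```text
clock: 11.25
eef_pos: [0.4591, 0.091, 0.0353]
ee_rot: [0.0, 0.598, 0.802, 0.001]
wrist_force: [-1.2, 0.3, 2.6]
grip_width: 0.153
grip_force: 44.6
```

```bash
cat > st.py <<'E'
from h import *
s=bot.state();Y=R.from_quat(s["ee_rot"],scalar_first=True).as_matrix()[:,1];print(np.degrees(np.arctan2(Y[1],Y[0])),s["moment"],s["wrist_force"],s["eef_pos"])
E
python3 st.py
```

```text
16.55643044508448 [ 0.18398637  0.2574336  -0.00383614] [-1.17361966  0.32059904  2.64826769] [0.4590545  0.09098214 0.03528515]
```

>>> apply_moves(
  moves=[0,0,0,0,0,-2,-1,0,0,0,0,0,-2,-1,0,0,0,0,0,-2,-1,0,0,0,0,0,0,-1],
)

```text
clock: 11.65
eef_pos: [0.4589, 0.0909, 0.0352]
ee_rot: [0.0, 0.637, 0.771, 0.001]
wrist_force: [-2.8, 0.8, 7.0]
grip_width: 0.156
grip_force: 48.0
```

```bash
python3 st.py
```

```text
10.799651380024669 [0.23416342 0.5034366  0.89355457] [-2.76829031  0.83052644  6.99597077] [0.4588745  0.09094417 0.03519745]
```

The left knob is home (0.89 N m). Next I'll release and go over the right knob.

>>> apply_moves(
  moves=[0,0,0,0,0,0,0.2,0,0,0,0,0,0,0.2,0,0,25,0,0,0,0.2,0,0,40,0,0,0,0.2,7,-30,40,0,0,7,1,7,-30,25,0,0,7,1,7,-30,0,0,0,7,1,7,-30,0,0,0,7,1,7,-30,0,0,0,7,1,7,-30,0,0,0,7,1,7,-30,0,0,0,7,1,7,-30,0,0,0,0,1],
)

```text
clock: 12.85
eef_pos: [0.5138, -0.1514, 0.1634]
ee_rot: [0.0, 0.262, 0.965, 0.0]
wrist_force: [0.4, 0.4, -0.2]
grip_width: 0.999
grip_force: 0.0
```

>>> apply_moves(
  moves=[0,0,0,0,0,0,1,0,0,0,0,0,0,1],
)

```text
clock: 13.05
eef_pos: [0.5134, -0.151, 0.1632]
ee_rot: [-0.0, 0.264, 0.964, -0.0]
wrist_force: [-0.3, 0.3, -0.0]
grip_width: 0.999
grip_force: 0.0
```

```bash
python3 look.py; python3 - <<'E'
from h import *
im=np.load("last.npy");po=wpose(bot.state())
for th in(30,60,75):
  for n,x,y in(("L",.459,.0929),("M",.4865,-.0292),("R",.5150,-.150)):
    try:print(th,n,*fitknob(im,po,x,y,(-1.6,.3),th=th))
    except Exception:print("out")
E
```

```text
heading 59.337436810049006 [ 0.51338358 -0.15096941  0.16322492] [-0.33  0.38  0.78  1.65 -0.28  1.23  1.55]
L out
M 0.724 [ 0.4854 -0.0307] -83.7
R 0.767 [ 0.5136 -0.149 ] -24.0
out
30 M 0.389 [ 0.4853 -0.0302] -83.7
30 R 0.703 [ 0.5131 -0.1471] -24.4
out
60 M 0.779 [ 0.4852 -0.0284] -83.4
60 R 0.82 [ 0.5145 -0.1473] -22.5
out
75 M 0.808 [ 0.4854 -0.0286] -82.0
75 R 0.868 [ 0.5144 -0.1474] -21.5
```

>>> apply_moves(
  moves=[1,2,-20,0,0,7.5,0,0,0,-35,0,0,0,0,0,0,-35,0,0,0,0,0,0,-25,0,0,0,0,0,0,-10,0,0,0,0,0,0,-4,0,0,0,0,0,0,0,0,0,0,-1,0,0,0,0,0,0,-1,0,0,0,0,0,0,-1,0,0,0,0,0,0,-1],
  squeeze=40,
)

```text
clock: 14.1
eef_pos: [0.5151, -0.1494, 0.036]
ee_rot: [0.001, 0.2, 0.98, -0.001]
wrist_force: [-3.0, -2.2, 5.8]
grip_width: 0.155
grip_force: 43.4
```

```bash
python3 st.py
```

```text
66.96502723849109 [-0.53609425  0.68405849  0.05691529] [-2.95734065 -2.24099259  5.78817565] [ 0.51509299 -0.14943173  0.03595897]
```

>>> apply_moves(
  moves=[0,0,0,0,0,-4,-1,0,0,0,0,0,-7,-1,0,0,0,0,0,-7,-1,0,0,0,0,0,-7,-1,0,0,0,0,0,-7,-1,0,0,0,0,0,-7,-1,0,0,0,0,0,-7,-1,0,0,0,0,0,-4,-1,0,0,0,0,0,-2,-1,0,0,0,0,0,-2,-1,0,0,0,0,0,-2,-1,0,0,0,0,0,0,-1],
)

```text
clock: 15.3
eef_pos: [0.5151, -0.1494, 0.0359]
ee_rot: [0.001, 0.635, 0.772, -0.001]
wrist_force: [-3.7, -2.2, 6.4]
grip_width: 0.149
grip_force: 46.5
```

```bash
python3 st.py
```

```text
11.08651104478611 [-0.52038663  0.72044254  0.54441035] [-3.71469481 -2.23928434  6.42013529] [ 0.51506068 -0.14942403  0.03591326]
```

The moment of 0.54 N m is far above friction, so this is the stop. I'll add a little more turn for certainty, release, and retreat to where the wrist camera sees all the knobs.

>>> apply_moves(
  moves=[0,0,0,0,0,-1.5,-1,0,0,0,0,0,0,-1,0,0,0,0,0,0,0.2,0,0,0,0,0,0,0.2,0,0,25,0,0,0,0.2,0,0,40,0,0,0,0.2,-6,28,40,0,0,8,1,-6,28,40,0,0,8,1,-8,28,20,0,0,8,1,-10,28,20,0,0,8,1,-10,10,20,0,0,8,1,-10,0,20,0,0,8,1],
)

```text
clock: 16.5
eef_pos: [0.4647, -0.0219, 0.2602]
ee_rot: [-0.0, 0.274, 0.962, 0.001]
wrist_force: [0.3, 0.6, 0.4]
grip_width: 0.996
grip_force: 0.0
```

>>> apply_moves(
  moves=[0,0,0,0,0,8,1,0,0,0,0,0,8,1,0,0,0,0,0,8,1,0,0,0,0,0,8,1,0,0,0,0,0,0,1],
)

```text
clock: 17.0
eef_pos: [0.4649, -0.025, 0.2596]
ee_rot: [0.0, 0.004, 1.0, 0.001]
wrist_force: [0.2, 0.3, -0.1]
grip_width: 0.997
grip_force: 0.0
```

```bash
sed -i 's/(-1.6,.3)/(-1.9,.3),th=70/' look.py; python3 look.py; python3 - <<'E'
from h import *
sc=bot.capture("scene")
for u in(240,385):print(u,[int(sc[v,u,2]) for v in range(125,146)])
a=cv2.imread("pics/scene0.png")[:,:,::-1].astype(int);d=np.abs(sc.astype(int)-a).max(2)
print("bowl diff",(d[175:245,125:200]>40).sum(),"glue diff",(d[172:215,422:455]>40).sum())
E
```

```text
heading 89.53575464252322 [ 0.46493352 -0.02501212  0.25956934] [-0.74  0.14  0.86  1.66 -0.11  1.39  1.7 ]
L 0.746 [0.4565 0.0937] -85.7
M 0.753 [ 0.4839 -0.027 ] -79.4
R 0.741 [ 0.513  -0.1486] -68.1
240 [126, 126, 125, 127, 128, 130, 131, 130, 132, 128, 125, 125, 128, 126, 128, 124, 98, 81, 79, 80, 88]
385 [114, 115, 115, 114, 114, 112, 111, 112, 112, 109, 108, 112, 112, 114, 109, 87, 87, 87, 83, 82, 82]
bowl diff 0 glue diff 0
```

All three bars agree with −77° (parallel to the rail) within the fit's view-dependent bias: the middle one read −69°, −83° and −79° from three sides. The cover is shut, and the bowl and glue are unmoved. I'll hand it in.

```bash
python3 -c "
from bench import bot
print(bot.sign_off())"
```

```text
the job is handed in; nothing more can be done
None
```

The cover is shut and holding on its catch, and the middle, left and right knobs were turned in that order until each pushed back against its end stop; the bowl and glue bottle show no movement in the scene camera, and the job was handed in at about 17 s.

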